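Draw the fine filter from the dust box and show it to the lamp

TASK

Check the fine filter of the bench dust box: raise the blue flap by its T-handle until it stands upright and let go of it so that it stays up on its stiff hinge, then draw the orange-framed filter straight up out of its slot and hold it up to the inspection lamp: upright, over the white spot, level with the light panel and with its mesh squarely facing it. Finish while still holding the filter there, touching nothing with it. Leave the blue-framed filter in its slot, the flap upright and the other things on the bench where they are.

Things in the scene. Friction and masses are not known exactly. Their poses are not given: they have to be found in the camera images.
- dust_box: fixed grey box, 150 (x) x 240 (y) x 125 mm high, walls 6 mm, open-topped under the blue flap. Origin: centre of underside; x points from the T-handle side to the hinge side. Inside at y = +45 and -45 mm are two upright slots along x, for the orange and the blue filter (either way round): short ribs at both end walls, up to 70 mm above the bench, 2 mm play each side
- flap (a joint): angle of the blue flap (rad): 0 shut, 1.57 upright, 2.6 leaning back at its stop; starts shut or slightly ajar. Flap 150 x 240 x 8 mm, 0.25 kg, hinged on the box's +x top rim. Stiff hinge (0.45 N m dry friction): it stays where it is left; lifting it by the T-handle takes 4 to 5 N
- flap_handle (a point): centre of the flap's black T-handle: a bar 34 mm long along the box's y, 18 mm in diameter, on a 10 mm stem, 34 mm beyond the flap's front edge, 184 mm from the hinge axis and, with the flap shut, 4 mm above it. Pinched from above by its two ends (fingers closing along the box's y) it turns between the fingers as the flap swings up
- flap_hinge (a point): middle of the flap's hinge axis, on the far top rim of the box, 125 mm above the bench; axis along the box's y
- fine_filter_tab (a point): centre of the pull tab of the orange-framed filter (brown mesh), the one to draw out. Tab 40 (x) x 12 (y) x 34 mm (z), on the middle of the frame's top edge; in the box its centre is 93 mm above the bench, 32 mm below the rim. Filter axes: x along its length (along the box's x while in its slot), y square to the mesh, z up. About 0.12 kg
- fine_filter_mid (a point): centre of the orange filter's mesh and frame, 52 mm below the tab's centre. The frame is 132 mm (x) x 12 mm (y, thickness) x 70 mm (z); same axes
- coarse_filter: the blue-framed coarse filter (grey mesh) in the other slot, same shape and size; origin: centre of its underside. It stays there
- lamp: fixed yellow inspection lamp. Origin on the bench below the light panel's face; the white panel (150 x 90 mm, in a case 170 x 110 mm) lies at x = 0 and faces the lamp's -x, its centre 140 mm and the case's top 195 mm above the bench. A black foot, 90 mm wide, 12 mm high, reaches 135 mm forward, with a round white spot 56 mm across centred 100 mm in front of the panel
- lamp_view (a point): the point 100 mm in front of the light panel's centre, 140 mm above the bench, right above the white spot: where the middle of the filter's mesh belongs. Axes as the lamp's: x square to the panel, y along it, z up
- block_plane: bystander, leave alone: small steel block plane with dark wooden grips, 150 x 48 x 46 mm; origin at its underside
- offcut: bystander, leave alone: pale wooden offcut, 130 x 60 x 22 mm; origin at its underside
- glue: bystander, leave alone: yellow glue bottle with a red cap, 60 mm across, 160 mm tall; origin at its underside
- screws: bystander, leave alone: clear jar of screws, 64 mm across, 75 mm tall; origin at its underside
- hammer: bystander, leave alone: hammer lying flat, about 300 mm long; origin at its underside
- try_square: bystander, leave alone: try square, dark wooden stock 110 mm long, steel blade 150 mm long, 18 mm high; origin at its underside

How it is judged:
By the outcome, as a careful person would: the job done as asked, in the order asked, and still so for the second after the job is handed in, while the arm keeps its last pose, push and grip.
It also fails if it takes over 61 s, if anything falls off the work surface, if the arm or the gripper's body presses on something with over 40 N, if the wrist force passes 120 N, or if a joint passes its speed limit or range.

ROBOT

A 7-joint arm with a two-finger parallel gripper is mounted at the origin on the work surface. World frame = base frame: x ahead of the robot, y to its left, z up, the work surface at z = 0. Lengths are in m, angles in rad, forces in N, time in s.
With the tool pointing down it reaches from about 0.425 to 0.8 m from the base axis. Payload 8.3 kg.
Tool frame: the origin (TCP) lies between the finger pads; the fingertips stand 8 mm ahead of it and the grasp point (between the pads) lies 11 mm behind it; z points along the fingers, x is the direction in which the jaws open and shut, and the axes are right-handed (so a half turn about z gives the same grasp; the last joint's range is limited). The gripper opens to 85 mm and grips with 20 to 120 N. Pads are 22 mm wide; open, the fingers measure 114 mm over their backs; the gripper's body (76 mm by 85 mm) begins 54 mm behind the grasp point. The pads swing forward as they close: fully open they stand 13 mm farther back than shut.
Start: joints at [1.18, 0.383, 0.016, 1.37, -0.006, 1.388, -0.046], TCP at [0.201, -0.592, 0.239] pointing down, gripper open.
Joint ranges: [-2.95, 2.95], [-0.25, 2.06], [-1.52, 1.56], [0.18, 2.33], [-1.44, 4.58], [0.02, 2.06], [-3.01, 3.01]. Speed limits (rad/s): [2.39, 2.39, 3.01, 3.01, 3.14, 3.14, 3.14].

INTERFACE

Orientations are given as a rotation vector (axis times angle).
In Python, from bench import * gives the robot as it stands.
- The arm moves only by the tool move_arm, never from a script. Its argument "motion" is a list of rows, each a list of 7 numbers: the turn, a rotation vector about the world's x, y, z in units of 8 degrees (1.0 is 8 degrees), then the shift along the world's x, y, z in mm, then the gripper's target within -1 to 1 (fully open at 1, half-way at 0, shut at -1). In form: [[wx, wy, wz, tx, ty, tz, hand], ...]. A call has 1 to 10 rows; each row shifts and turns the commanded pose from where the row before left it; what a row does not reach is not made up. A row lasts 1/8 s, in which the tool goes at most 62.5 mm and 10.7 degrees, less where a joint would pass 70% of its speed; a pose out of reach is approached as far as the arm can. A call with a gripper value outside its range is refused whole. The fingers move at their own pace and stop on an object; "squeeze" is the grip in N (left out, the last holds). Time passes only in rows, so rows that do not move let the fingers close. It gives the time, the measured TCP pose, the force and the opening at its end, in the units of the state.
- read_state(): the state, without advancing time (a new reading comes with each control period).
- grab_frame(name): name is "side" or "top"; returns a dict with "pixels" (384x512x3 uint8, red, green, blue), "z_map" (384x512 float32, m along the optical axis (not along the pixel's ray), 0 where there is no reading), "K" (3x3 intrinsics, pixels), "k1" (the pictures are not rectified: a ray, as slopes to the right and down, at radius r is drawn at 1 + k1 r^2 times it, then the intrinsics apply), "origin" and "attitude" of the camera in the world. Camera axes: x right, y down, z forward; pixel columns grow to the right and rows downward; lengths in m; the calibration is good to about 2 mm. A picture is of the moment at which its call begins.
- sign_off(): hands the job in, once; it reports no verdict.
The state is a dict: "time_s": time; "joints": joint angles; "joint_vel": joint speeds; "joint_efforts": joint torques, N m; "tool_pos": TCP position; "tcp_rot": TCP orientation; "force": force on the tool from outside, world axes, zero at the start; "wrist_torque": the same for the moment, N m; "grip_width": finger opening in m.
Only numpy, scipy, OpenCV 4.12 (cv2) and the standard library are available. Lean on these libraries where they do the work, as an engineer would, in place of code of your own. Each camera call takes 0.05 s, during which the arm holds its last target. There are 200 camera calls.

## Working session

There is one attempt and no reset: what is moved stays moved. The work goes in short steps, Python scripts to look and compute and a tool call to move; the robot and the scene stay as the last step left them, time stands still between calls to the robot, and variables do not carry over. Pictures are saved under pics/ and viewed, about 8 in all and at most 12, crops included, and the job is handed in when it is done.

Besides the shell and the picture viewer there is one more tool, called after ">>>" as name(argument=value, ...), one argument or row to a line, values as JSON. move_arm: Moves the arm, as the interface text tells. Its arguments: {"type":"object","properties":{"motion":{"type":"array","items":{"type":"array","items":{"type":"number"}}},"squeeze":{"type":"number"}},"required":["motion"]}

```bash
ls; mkdir -p pics; cat > h.py <<'E'
from bench import *
import numpy as np, cv2, pickle
from scipy.spatial.transform import Rotation as R
def snap(name,tag):
    f=grab_frame(name); pickle.dump(f,open(f'{tag}.pkl','wb')); cv2.imwrite(f'pics/{tag}.png',cv2.resize(f['pixels'][:,:,::-1],(768,576))); return f
def load(tag): return pickle.load(open(f'{tag}.pkl','rb'))
def att(f):
    a=np.array(f['attitude'],float)
    return a if a.shape==(3,3) else (R.from_rotvec(a).as_matrix() if a.size==3 else R.from_quat(a).as_matrix())
def cloud(f):
    K=np.array(f['K'],float); h,w=f['z_map'].shape
    u,v=np.meshgrid(np.arange(w,dtype=float),np.arange(h,dtype=float))
    p=cv2.undistortPoints(np.stack([u.ravel(),v.ravel()],1)[:,None],K,np.array([f['k1'],0,0,0],float))[:,0]
    z=f['z_map'].ravel().astype(float)
    c=np.stack([p[:,0]*z,p[:,1]*z,z],1)
    P=c@att(f).T+np.array(f['origin']); P[z==0]=np.nan
    return P.reshape(h,w,3)
E
python3 - <<'E'
from h import *
for n in('top','side'):
    f=snap(n,n+'0'); print(n,f['K'],f['k1'],f['origin'],f['attitude'])
print(read_state())
E
```

```text
pics
top [[352.51490794   0.         257.5622164 ]
 [  0.         352.51490794 188.85949635]
 [  0.           0.           1.        ]] -0.04461390033157242 [0.33115885 0.0179081  1.17731403] [-2.10965998  2.11303301 -0.19632572]
side [[485.46872157   0.         254.16286134]
 [  0.         485.46872157 192.76568101]
 [  0.           0.           1.        ]] -0.14697380935479049 [0.17457108 0.89555672 1.16486492] [-0.5702323   2.74478222 -1.07047582]
{'time_s': 0.1, 'joints': array([ 1.18011121,  0.38414109,  0.01633366,  1.37103771, -0.00628246,
        1.38819029, -0.04651884]), 'joint_vel': array([ 8.61246554e-05, -3.63132325e-03,  1.87959934e-04, -2.98707591e-03,
        4.68347044e-04,  1.71258977e-03,  1.58194759e-03]), 'joint_efforts': array([ 3.12403223e-03, -6.29129577e+01,  8.47379062e-01, -3.72758210e+01,
        1.67807657e-02,  1.03873940e-02, -2.36506686e-06]), 'tool_pos': array([ 0.20113118, -0.5912964 ,  0.23839175]), 'tcp_rot': array([-2.55340070e+00,  1.82853927e+00,  2.22840909e-03]), 'force': array([-0.8272423 ,  0.73943887, -0.73045127]), 'wrist_torque': array([ 0.00829153,  0.03809229, -0.03629266]), 'grip_width': 0.0853644879398467}
```

View pics/top0.png

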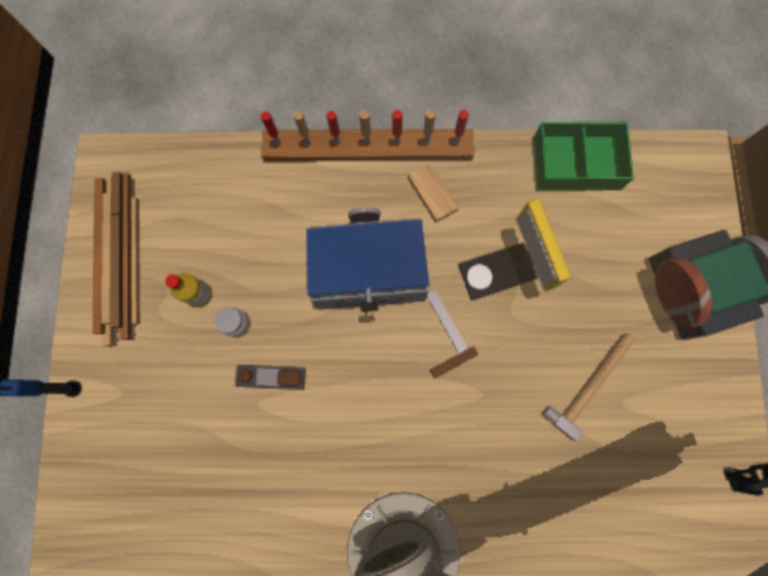

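View pics/side0.png

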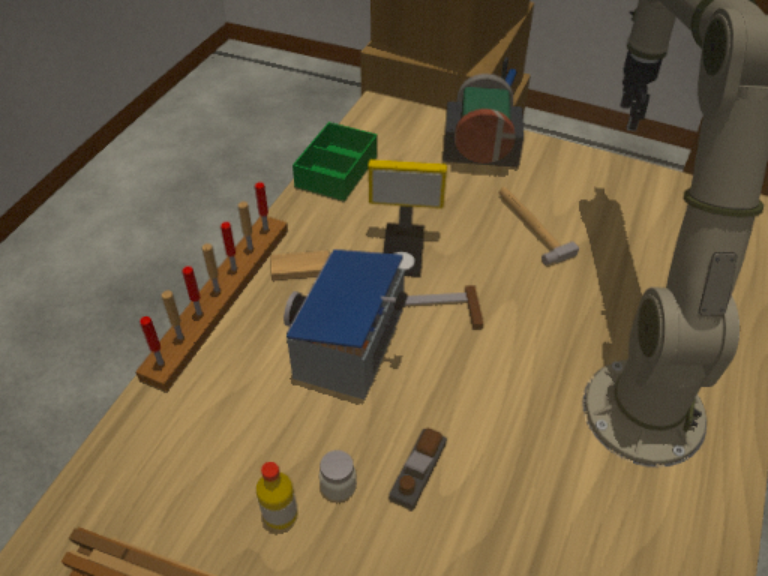

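The top view shows the box with its blue flap at about (367,262), the T-handle at (368,305) at its near edge, the lamp at (545,243) and the white spot at (480,277). The side view shows the panel at (408,187). I'll measure these next.

```bash
python3 - <<'E'
from h import *
np.set_printoptions(precision=4,suppress=True)
for t in('top0','side0'):
    f=load(t);P=cloud(f);hsv=cv2.cvtColor(f['pixels'],cv2.COLOR_RGB2HSV);H,S,V=hsv[...,0],hsv[...,1],hsv[...,2]
    x,y,z=P[...,0],P[...,1],P[...,2]
    box=(x>.4)&(x<.9)&(abs(y)<.3)
    m=(H>100)&(H<125)&(S>120)&box&(z>.1)
    m=cv2.erode(m.astype(np.uint8),np.ones((3,3)))>0
    q=P[m]; c=q.mean(0); n=np.linalg.svd(q-c,full_matrices=False)[2][2]; n*=np.sign(n[2])
    r=cv2.minAreaRect(q[:,:2].astype(np.float32)*1000)
    print(t,'flap',m.sum(),c,'n',n,'tilt',np.degrees(np.arccos(n[2])),r, 'corners',cv2.boxPoints(r))
    # lamp
    lm=(x>.4)&(x<1)&(y<-.15)&(y>-.6)
    ym=(H>20)&(H<35)&(S>150)&lm&(z>.08)
    q=P[ym];print('yellow',ym.sum(),q.min(0) if len(q) else 0,q.max(0) if len(q) else 0)
    if len(q): print(cv2.boxPoints(cv2.minAreaRect(q[q[:,2]>.17][:,:2].astype(np.float32)*1000)))
    w=(S<60)&(V>150)&lm&(z<.04)&(z>0)
    if w.any(): print('spot',w.sum(),np.median(P[w],0),P[w].mean(0))
f=load('side0');P=cloud(f)
q=P[116:136,252:292].reshape(-1,3);q=q[np.isfinite(q[:,0])];c=np.median(q,0);q=q[np.linalg.norm(q-c,axis=1)<.1]
c=q.mean(0);n=np.linalg.svd(q-c,full_matrices=False)[2][2];print('panel',c,n,len(q), abs((q-c)@n).max())
f=load('top0');P=cloud(f)
print('handle px');print(P[198:216:2,236:256:2,2]); print(P[203,245],P[211,245],P[204,240],P[204,251])
a=cv2.resize(f['pixels'][135:225,190:300,::-1],None,fx=7,fy=6.5,interpolation=cv2.INTER_CUBIC);cv2.imwrite('pics/c1.png',a)
E
```

```text
top0 flap 2852 [0.5915 0.0747 0.1504] n [0.2117 0.0175 0.9772] tilt 12.264978458246512 ((593.6422729492188, 73.29796600341797), (134.7988739013672, 224.68505859375), 4.988368034362793) corners [[516.7296 179.3544]
 [536.2667 -44.4797]
 [670.555  -32.7584]
 [651.0179 191.0756]]
yellow 515 [ 0.5334 -0.318   0.1006] [ 0.6959 -0.2469  0.2006]
[[ 532.1033 -297.6899]
 [ 540.3455 -321.8504]
 [ 698.8436 -267.7798]
 [ 690.6014 -243.6192]]
spot 211 [ 0.5807 -0.1748  0.0136] [ 0.5809 -0.1757  0.0136]
side0 flap 2598 [0.5914 0.0831 0.1499] n [0.2133 0.0175 0.9768] tilt 12.356290867433344 ((592.9817504882812, 75.17059326171875), (138.531982421875, 237.85592651367188), 4.8138532638549805) corners [[513.9798 187.8663]
 [533.9404 -49.1506]
 [671.9837 -37.5251]
 [652.0231 199.4918]]
yellow 448 [ 0.5297 -0.3197  0.0806] [ 0.6981 -0.2417  0.2   ]
[[ 529.8052 -292.0217]
 [ 541.2826 -324.3633]
 [ 698.5455 -268.5537]
 [ 687.0681 -236.2121]]
spot 71 [ 0.5694 -0.1815  0.014 ] [ 0.5699 -0.1799  0.0139]
panel [ 0.6077 -0.2701  0.1392] [ 0.303  -0.9518  0.0481] 797 0.009923456381173439
handle px
[[ 0.1138  0.1126  0.1129  0.1049  0.1716  0.1709  0.0956  0.0991  0.0957
   0.0889]
 [ 0.0922  0.0958  0.0895  0.0796  0.1669  0.1711  0.076   0.0754  0.0613
   0.0628]
 [ 0.0575  0.0492  0.1751  0.1711  0.173   0.1743  0.1763  0.1778  0.0277
   0.0292]
 [ 0.0017  0.0003  0.1737  0.1798  0.174   0.1736  0.1746  0.1779  0.0032
   0.0013]
 [ 0.0028  0.0062 -0.0002  0.1755  0.1725  0.1747  0.1732  0.1707  0.003
   0.0025]
 [ 0.0052  0.001   0.0013 -0.0001 -0.0017  0.0025 -0.0008  0.006   0.0025
  -0.0008]
 [ 0.0023  0.0042 -0.0013 -0.0011  0.      0.0005 -0.0012  0.001  -0.0013
   0.0034]
 [-0.0048  0.0008 -0.0026  0.0033 -0.0022  0.0003 -0.0008     nan  0.0006
   0.0026]
 [ 0.0011  0.0021 -0.0019 -0.0011 -0.0009  0.001  -0.0025  0.0012 -0.002
  -0.0019]]
[0.4907 0.0669 0.1777] [ 0.4922  0.0756 -0.0026] [0.4885 0.0815 0.1737] [0.4878 0.0497 0.1778]
```

View pics/c1.png

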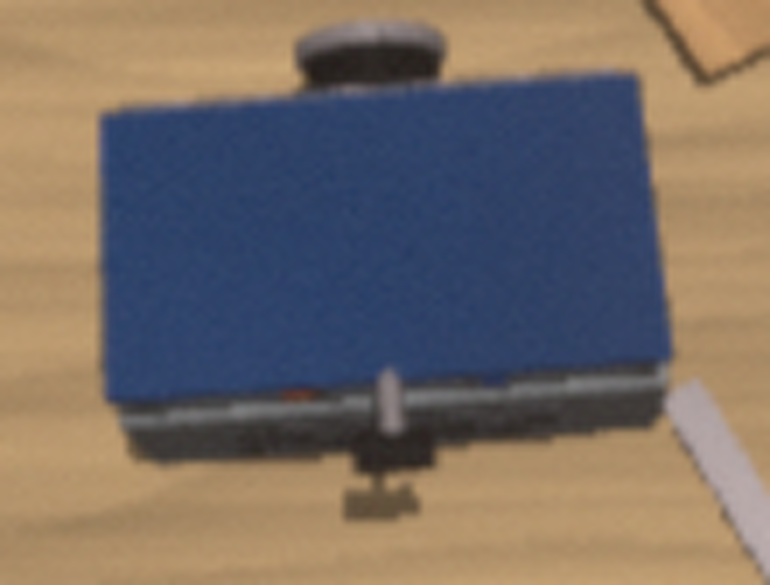

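The crop shows the orange filter peeping out at (297,393), on the box's +y side. The flap is ajar by about 12°, and the T-handle bar is at crop (397,450), roughly world (0.489, 0.067, 0.167). Setting out.

>>> move_arm(
  motion=[
    [0,0,-0.17,25,29,8,0.5],
    [0,0,-0.17,25,29,8,0.5],
    [0,0,-0.17,25,29,8,0.5],
    [0,0,-0.17,25,29,8,0.5],
    [0,0,-0.17,25,29,8,0.5],
    [0,0,-0.17,25,29,8,0.5],
    [0,0,-0.17,25,29,8,0.5],
    [0,0,-0.17,25,29,6,0.5],
    [0,0,-0.17,25,29,0,0.5],
    [0,0,-0.2,25,30,0,0.5],
  ],
)

```text
time_s: 1.35
tool_pos: [0.4518, -0.2997, 0.301]
tcp_rot: [2.314, -2.125, -0.001]
force: [0.3, -1.1, -0.1]
grip_width: 0.0641
```

>>> move_arm(
  motion=[
    [0,0,0,4,37,-4,0.5],
    [0,0,0,4,37,-4,0.5],
    [0,0,0,4,37,-4,0.5],
    [0,0,0,4,37,-4,0.5],
    [0,0,0,4,37,-4,0.5],
    [0,0,0,4,37,-4,0.5],
    [0,0,0,4,37,-4,0.5],
    [0,0,0,4,37,-4,0.5],
    [0,0,0,4,36,-4,0.5],
    [0,0,0,3,35,-4,0.5],
  ],
)

```text
time_s: 2.6
tool_pos: [0.49, 0.0675, 0.2608]
tcp_rot: [2.315, -2.123, -0.001]
force: [0.8, -0.4, 1.8]
grip_width: 0.0643
```

```bash
python3 - <<'E'
from h import *
np.set_printoptions(precision=4,suppress=True)
# lamp yaw refinement
f=load('side0');P=cloud(f);hsv=cv2.cvtColor(f['pixels'],cv2.COLOR_RGB2HSV)
x,y,z=P[...,0],P[...,1],P[...,2]
m=np.zeros(x.shape,bool);m[108:142,246:298]=1
m&=(z>.1)&(z<.185)&(abs(y+.27)<.05)
m=cv2.erode(m.astype(np.uint8),np.ones((3,3)))>0
q=P[m]
for i in range(4):
    A=np.c_[q[:,0],np.ones(len(q))]; s,b=np.linalg.lstsq(A,q[:,1],rcond=None)[0]; r=q[:,1]-A@[s,b]; q=q[abs(r)<max(2*r.std(),.002)]
print('panel heading',np.degrees(np.arctan(s)),len(q),r.std(),'x-range',q[:,0].min(),q[:,0].max(),'face y at mid',s*.61+b)
f=load('top0');P=cloud(f);hsv=cv2.cvtColor(f['pixels'],cv2.COLOR_RGB2HSV)
x,y,z=P[...,0],P[...,1],P[...,2]
m=np.zeros(x.shape,bool);m[155:205,300:362]=1
m&=(z>.0)&(z<.03)&(hsv[...,2]<90)|(m&(z<.03)&(hsv[...,1]<60)&(hsv[...,2]>140))
n,l,st,c=cv2.connectedComponentsWithStats(m.astype(np.uint8));k=1+st[1:,4].argmax();q=P[l==k]
r=cv2.minAreaRect(q[:,:2].astype(np.float32)*1000);print('foot',r,cv2.boxPoints(r))
w=(hsv[...,1]<60)&(hsv[...,2]>140);w[:160]=0;w[200:]=0;w[:,:305]=0;w[:,335:]=0
print('spot px',np.argwhere(w).mean(0),w.sum(),np.nanmedian(P[w],0),np.nanmin(P[w],0),np.nanmax(P[w],0))
s=read_state();print(s['tool_pos'],s['tcp_rot'],s['joints'],s['time_s'])
snap('side','side1')
snap('top','top1')
S=cv2.imread('pics/side1.png');f=load('side1')
cv2.imwrite('pics/c2.png',cv2.resize(f['pixels'][140:280,180:320,::-1],(600,600),interpolation=cv2.INTER_CUBIC))
E
```

```text
panel heading 17.748243310875772 707 0.0024466761111347664 x-range 0.5326038268957295 0.686841715685567 face y at mid -0.2693444593235844
foot ((595.877685546875, -220.00271606445312), (94.134765625, 164.32125854492188), 18.828561782836914) [[ 524.8126 -157.429 ]
 [ 577.8452 -312.9572]
 [ 666.9427 -282.5764]
 [ 613.9102 -127.0482]]
spot px [184.0829 319.3871] 217 [ 0.5807 -0.1748  0.0136] [ 0.5535 -0.2015  0.0087] [ 0.6098 -0.1504  0.0192]
[0.49   0.0675 0.2608] [ 2.315  -2.1233 -0.0006] [ 0.2692  0.123  -0.5131  1.6624  0.0613  1.3728 -1.7372] 2.6
```

View pics/c2.png

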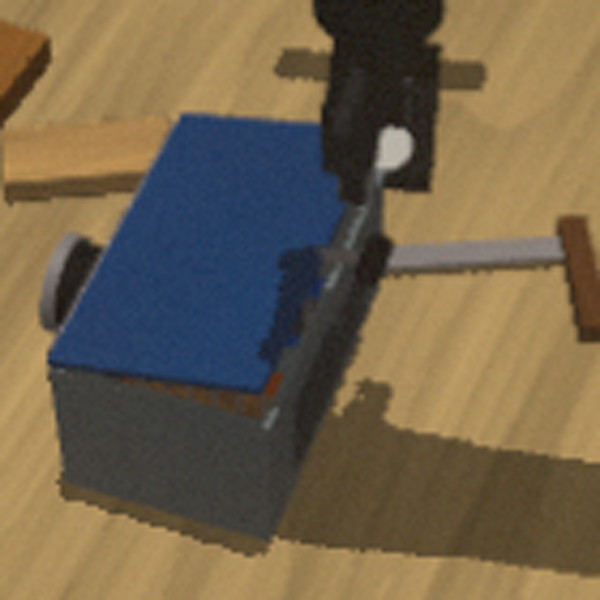

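The gripper is straight above the bar, seen at crop (375,255), with the flap clear. Descending and pinching the handle.

>>> move_arm(
  motion=[
    [0,0,0,0,0,-20,0.5],
    [0,0,0,0,0,-20,0.5],
    [0,0,0,0,0,-20,0.5],
    [0,0,0,-1,0,-20,0.5],
    [0,0,0,0,0,-14,0.5],
    [0,0,0,0,0,-10,0.5],
    [0,0,0,0,0,0,0.5],
  ],
)

```text
time_s: 3.58
tool_pos: [0.489, 0.0661, 0.1568]
tcp_rot: [2.315, -2.123, -0.001]
force: [0.1, 0.1, -0.3]
grip_width: 0.0637
```

>>> move_arm(
  motion=[
    [0,0,0,0,0,0,-0.6],
    [0,0,0,0,0,0,-0.6],
    [0,0,0,0,0,0,-0.6],
    [0,0,0,0,0,0,-0.6],
    [0,0,0,0,0,0,-0.6],
    [0,0,0,0,0,0,-0.6],
  ],
  squeeze=35,
)

```text
time_s: 4.32
tool_pos: [0.4896, 0.0661, 0.1574]
tcp_rot: [-2.315, 2.124, -0.001]
force: [1.3, -2.4, 2.1]
grip_width: 0.0332
```

```bash
python3 - <<'E'
import numpy as np
a=np.linspace(.236,1.592,31); s=-184*np.cos(a); z=184*np.sin(a)
for d,e in zip(np.diff(s),np.diff(z)): print([round(d*.9963,1),round(d*.0854,1),round(e,1)])
E
```

```text
[np.float64(2.1), np.float64(0.2), np.float64(8.0)]
[np.float64(2.5), np.float64(0.2), np.float64(7.9)]
[np.float64(2.8), np.float64(0.2), np.float64(7.8)]
[np.float64(3.2), np.float64(0.3), np.float64(7.7)]
[np.float64(3.5), np.float64(0.3), np.float64(7.5)]
[np.float64(3.9), np.float64(0.3), np.float64(7.4)]
[np.float64(4.2), np.float64(0.4), np.float64(7.2)]
[np.float64(4.5), np.float64(0.4), np.float64(7.0)]
[np.float64(4.8), np.float64(0.4), np.float64(6.8)]
[np.float64(5.1), np.float64(0.4), np.float64(6.5)]
[np.float64(5.4), np.float64(0.5), np.float64(6.3)]
[np.float64(5.7), np.float64(0.5), np.float64(6.1)]
[np.float64(5.9), np.float64(0.5), np.float64(5.8)]
[np.float64(6.2), np.float64(0.5), np.float64(5.5)]
[np.float64(6.4), np.float64(0.6), np.float64(5.2)]
[np.float64(6.7), np.float64(0.6), np.float64(4.9)]
[np.float64(6.9), np.float64(0.6), np.float64(4.6)]
[np.float64(7.1), np.float64(0.6), np.float64(4.3)]
[np.float64(7.3), np.float64(0.6), np.float64(4.0)]
[np.float64(7.4), np.float64(0.6), np.float64(3.6)]
[np.float64(7.6), np.float64(0.7), np.float64(3.3)]
[np.float64(7.7), np.float64(0.7), np.float64(3.0)]
[np.float64(7.9), np.float64(0.7), np.float64(2.6)]
[np.float64(8.0), np.float64(0.7), np.float64(2.2)]
[np.float64(8.1), np.float64(0.7), np.float64(1.9)]
[np.float64(8.1), np.float64(0.7), np.float64(1.5)]
[np.float64(8.2), np.float64(0.7), np.float64(1.1)]
[np.float64(8.3), np.float64(0.7), np.float64(0.8)]
[np.float64(8.3), np.float64(0.7), np.float64(0.4)]
[np.float64(8.3), np.float64(0.7), np.float64(0.0)]
```

>>> move_arm(
  motion=[
    [0,0,0,2.1,0.2,8,-0.6],
    [0,0,0,2.5,0.2,7.9,-0.6],
    [0,0,0,2.8,0.2,7.8,-0.6],
    [0,0,0,3.2,0.3,7.7,-0.6],
    [0,0,0,3.5,0.3,7.5,-0.6],
    [0,0,0,3.9,0.3,7.4,-0.6],
    [0,0,0,4.2,0.4,7.2,-0.6],
    [0,0,0,4.5,0.4,7,-0.6],
    [0,0,0,4.8,0.4,6.8,-0.6],
    [0,0,0,5.1,0.4,6.5,-0.6],
  ],
)

```text
time_s: 5.58
tool_pos: [0.526, 0.0691, 0.2314]
tcp_rot: [2.314, -2.124, -0.0]
force: [-0.2, -4.5, -5.9]
grip_width: 0.0331
```

>>> move_arm(
  motion=[
    [0,0,0,5.4,0.5,6.3,-0.6],
    [0,0,0,5.7,0.5,6.1,-0.6],
    [0,0,0,5.9,0.5,5.8,-0.6],
    [0,0,0,6.2,0.5,5.5,-0.6],
    [0,0,0,6.4,0.6,5.2,-0.6],
    [0,0,0,6.7,0.6,4.9,-0.6],
    [0,0,0,6.9,0.6,4.6,-0.6],
    [0,0,0,7.1,0.6,4.3,-0.6],
    [0,0,0,7.3,0.6,4,-0.6],
    [0,0,0,7.4,0.6,3.6,-0.6],
  ],
)

```text
time_s: 6.82
tool_pos: [0.591, 0.0742, 0.2816]
tcp_rot: [2.313, -2.124, -0.0]
force: [-2.7, -4.3, -4.8]
grip_width: 0.033
```

Forces are as expected, so I'll carry on to upright.

>>> move_arm(
  motion=[
    [0,0,0,7.6,0.7,3.3,-0.6],
    [0,0,0,7.7,0.7,3,-0.6],
    [0,0,0,7.9,0.7,2.6,-0.6],
    [0,0,0,8,0.7,2.2,-0.6],
    [0,0,0,8.1,0.7,1.9,-0.6],
    [0,0,0,8.1,0.7,1.5,-0.6],
    [0,0,0,8.2,0.7,1.1,-0.6],
    [0,0,0,8.3,0.7,0.8,-0.6],
    [0,0,0,8.3,0.7,0.4,-0.6],
    [0,0,0,8.3,0.7,0,-0.6],
  ],
)

```text
time_s: 8.07
tool_pos: [0.6718, 0.0807, 0.299]
tcp_rot: [2.313, -2.125, 0.001]
force: [-3.8, -6.9, 0.9]
grip_width: 0.0333
```

```bash
cat > flap.py <<'E'
from h import *
np.set_printoptions(precision=4,suppress=True)
import sys
for n in('top','side'):
    t=n+sys.argv[1]; f=snap(n,t);P=cloud(f);hsv=cv2.cvtColor(f['pixels'],cv2.COLOR_RGB2HSV);H,S,V=hsv[...,0],hsv[...,1],hsv[...,2]
    x,y,z=P[...,0],P[...,1],P[...,2]
    m=(H>100)&(H<125)&(S>110)&(x>.6)&(x<.75)&(y>-.07)&(y<.23)&(z>.13)&(z<.285)
    q=P[m]
    if len(q)<50: print(n,'few',len(q)); continue
    u=q[:,0]*.9963+q[:,1]*.0854; A=np.c_[q[:,2]-.2,q[:,1]-.08,np.ones(len(q))]
    c=np.linalg.lstsq(A,u,rcond=None)[0]; print(n,len(q),'z',q[:,2].min(),q[:,2].max(),'du/dz',c[0],'deg past upright',np.degrees(np.arctan(c[0])),'u',c[2])
print(read_state()['tool_pos'],read_state()['force'])
E
python3 flap.py 2
```

```text
top few 25
side 341 z 0.14014113223563118 0.28021522144668076 du/dz -0.01957455829736997 deg past upright -1.1213963649141103 u 0.6677266728474501
[0.6726 0.0808 0.299 ] [ 1.9203 -5.6476 -1.3284]
```

View pics/side2.png

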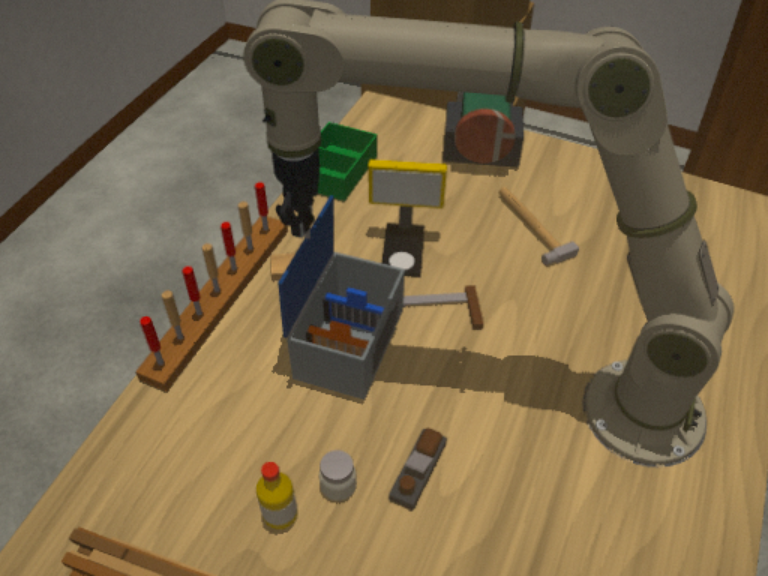

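The flap stands upright, about 1° short, with the blue filter at (352,310) and the orange one at (340,335) both exposed. I'll nudge it 3 mm, release and back off.

>>> move_arm(
  motion=[
    [0,0,0,3,0.3,0,-0.6],
    [0,0,0,0,0,0,-0.6],
    [0,0,0,0,0,0,0.3],
    [0,0,0,0,0,0,0.3],
    [0,0,0,0,0,0,0.3],
    [0,0,0,0,0,0,0.3],
    [0,0,0,0,0,15,0.3],
    [0,0,0,0,0,15,0.3],
    [0,0,0,0,0,20,0.3],
    [0,0,0,0,0,20,0.3],
  ],
)

```text
time_s: 9.43
tool_pos: [0.6744, 0.0824, 0.3704]
tcp_rot: [-2.314, 2.123, -0.001]
force: [-0.1, -0.0, -0.7]
grip_width: 0.0555
```

>>> move_arm(
  motion=[
    [0,0,0,-15,0,10,0.3],
    [0,0,0,-25,0,0,0.3],
    [0,0,0,-25,5,0,0.3],
    [0,0,0,-30,5,0,0.3],
    [0,0,0,-35,5,0,0.3],
    [0,0,0,-35,5,0,0.3],
    [0,0,0,-35,0,0,0.3],
    [0,0,0,0,0,0,0.3],
  ],
)

```text
time_s: 10.42
tool_pos: [0.4719, 0.103, 0.3795]
tcp_rot: [-2.316, 2.122, -0.005]
force: [0.4, -0.4, -0.7]
grip_width: 0.0553
```

```bash
python3 flap.py 3; python3 - <<'E'
from h import *
np.set_printoptions(precision=4,suppress=True)
for t in('top3','side3'):
    f=load(t);P=cloud(f);hsv=cv2.cvtColor(f['pixels'],cv2.COLOR_RGB2HSV);H,S,V=hsv[...,0],hsv[...,1],hsv[...,2]
    x,y,z=P[...,0],P[...,1],P[...,2]
    m=((H<14)|(H>175))&(S>150)&(x>.5)&(x<.68)&(y>-.05)&(y<.2)&(z<.13)
    for nm,k in(('tab',m&(z>.085)),('frame',m&(z<.085)&(z>.06))):
        q=P[k]; print(t,nm,len(q))
        if len(q)>4: r=cv2.minAreaRect(q[:,:2].astype(np.float32)*1000); print(np.median(q,0),q.min(0),q.max(0),r)
a=cv2.resize(load('side3')['pixels'][125:270,170:300,::-1],(538,600),interpolation=cv2.INTER_CUBIC)
b=cv2.resize(load('top3')['pixels'][130:215,195:295,::-1],(706,600),interpolation=cv2.INTER_CUBIC)
cv2.imwrite('pics/c3.png',cv2.resize(np.hstack([a,b]),(800,386)))
E
```

```text
top 62 z 0.26941899905332445 0.2785321729447806 du/dz -0.006244016407614335 deg past upright -0.3577511381121829 u 0.6705641659685561
side 303 z 0.13824379324909675 0.2800001503303241 du/dz 0.00039804858166158806 deg past upright 0.0228065025658698 u 0.6684617791941597
[0.4739 0.1021 0.3787] [ 0.0241 -0.3302  0.4936]
top3 tab 0
top3 frame 0
side3 tab 82
[0.5856 0.1222 0.0976] [0.5159 0.1118 0.0855] [0.608  0.1497 0.1249] ((560.08349609375, 128.01754760742188), (18.88038444519043, 96.50984191894531), 74.9427261352539)
side3 frame 143
[0.5893 0.1219 0.0747] [0.5335 0.107  0.0603] [0.6565 0.1321 0.0841] ((594.7662353515625, 120.1522216796875), (123.53679656982422, 17.914995193481445), 3.9773144721984863)
```

View pics/c3.png

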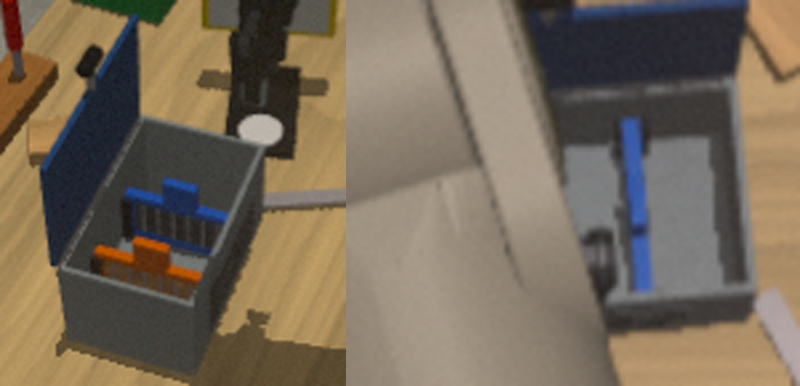

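The flap stays upright with nothing touching it (fit within 0.4°). The orange tab is at crop (152,250), about (0.588, 0.121), and the blue filter is in its slot. Going for the tab.

>>> move_arm(
  motion=[
    [0,0,0,20,3,-5,0.3],
    [0,0,0,30,5,-15,0.3],
    [0,0,0,30,5,-20,0.3],
    [0,0,0,24,4,-25,0.3],
    [0,0,0,10,1,-30,0.3],
    [0,0,0,0,0,-30,0.3],
    [0,0,0,0,0,-30,0.3],
    [0,0,0,0,0,-20,0.3],
    [0,0,0,0,0,0,0.3],
  ],
)

```text
time_s: 11.65
tool_pos: [0.5878, 0.1197, 0.2007]
tcp_rot: [2.312, -2.122, -0.005]
force: [-0.0, 0.0, 0.4]
grip_width: 0.0556
```

```bash
python3 - <<'E'
from h import *
s=read_state();print(s['tool_pos'],s['force'])
f=snap('side','side4');cv2.imwrite('pics/c4.png',cv2.resize(f['pixels'][125:270,170:300,::-1],(538,600),interpolation=cv2.INTER_CUBIC))
E
```

```text
[0.5877646  0.11966768 0.20074847] [-0.01353959  0.04674656  0.38084595]
```

View pics/c4.png

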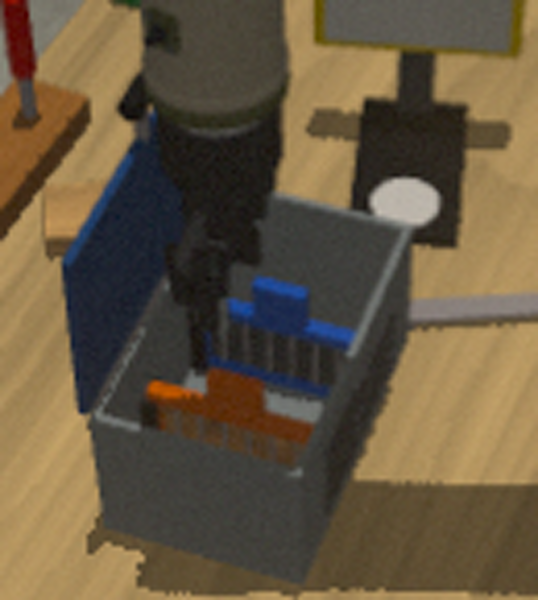

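The gripper hangs over the orange tab at (235,395) and clears both the flap and the blue filter. Lowering in two stages while watching the force.

>>> move_arm(
  motion=[
    [0,0,0,0,0,-12,0.3],
    [0,0,0,0,0,-18,0.3],
    [0,0,0,0,0,-18,0.3],
    [0,0,0,0,0,-18,0.3],
    [0,0,0,0,0,-14,0.3],
    [0,0,0,0,0,0,0.3],
  ],
)

```text
time_s: 12.45
tool_pos: [0.5875, 0.12, 0.1216]
tcp_rot: [2.314, -2.122, -0.003]
force: [-0.6, -0.3, 0.2]
grip_width: 0.0553
```

>>> move_arm(
  motion=[
    [0,0,0,0,0,-12,0.3],
    [0,0,0,0,0,-12,0.3],
    [0,0,0,0,0,-9,0.3],
    [0,0,0,0,0,0,0.3],
    [0,0,0,0,0,0,-1],
    [0,0,0,0,0,0,-1],
    [0,0,0,0,0,0,-1],
    [0,0,0,0,0,0,-1],
    [0,0,0,0,0,0,-1],
    [0,0,0,0,0,0,-1],
  ],
  squeeze=45,
)

```text
time_s: 13.7
tool_pos: [0.5887, 0.1202, 0.0907]
tcp_rot: [-2.315, 2.123, -0.001]
force: [-0.4, -0.7, 5.3]
grip_width: 0.0111
```

Gripped at 11 mm, which is the tab's thickness. Drawing it straight up.

>>> move_arm(
  motion=[
    [0,0,0,0,0,8,-1],
    [0,0,0,0,0,12,-1],
    [0,0,0,0,0,15,-1],
    [0,0,0,0,0,15,-1],
    [0,0,0,0,0,15,-1],
    [0,0,0,0,0,0,-1],
  ],
)

```text
time_s: 14.45
tool_pos: [0.5893, 0.1206, 0.1571]
tcp_rot: [-2.313, 2.122, -0.003]
force: [0.3, -0.1, -1.9]
grip_width: 0.0115
```

>>> move_arm(
  motion=[
    [0,0,0,0,0,18,-1],
    [0,0,0,0,0,18,-1],
    [0,0,0,0,0,18,-1],
    [0,0,0,0,0,18,-1],
    [0,0,0,0,0,18,-1],
    [0,0,0,0,0,8,-1],
    [0,0,0,0,0,0,-1],
  ],
)

```text
time_s: 15.32
tool_pos: [0.5886, 0.1204, 0.2537]
tcp_rot: [-2.315, 2.123, -0.001]
force: [-0.7, -0.6, -1.8]
grip_width: 0.0112
```

```bash
python3 - <<'E'
from h import *
s=read_state();print(s['tool_pos'],s['force'],s['wrist_torque'],s['grip_width'])
f=snap('side','side5');cv2.imwrite('pics/c5.png',cv2.resize(f['pixels'][95:270,150:320,::-1],(583,600),interpolation=cv2.INTER_CUBIC))
E
```

```text
[0.58858205 0.12043218 0.25372794] [-0.67867027 -0.56278108 -1.82591334] [0.07282291 0.03180255 0.00163138] 0.011179901459187448
```

View pics/c5.png

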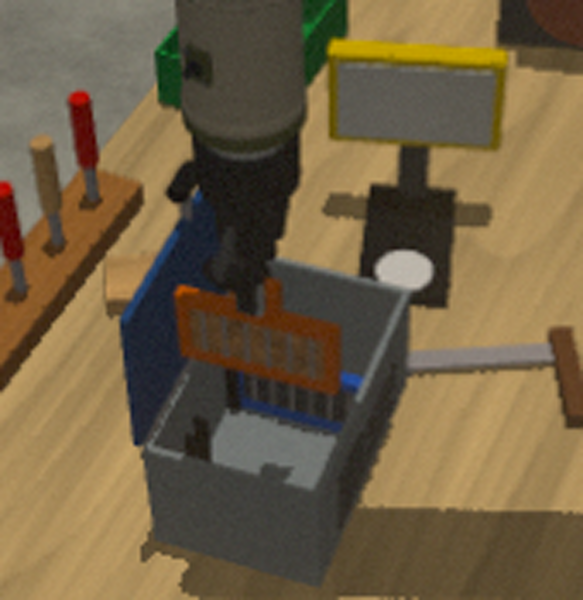

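The orange filter hangs freely from the gripper at (258,335), clear above the rim, and the flap and blue filter haven't changed. Carrying it to the lamp.

>>> move_arm(
  motion=[
    [0,0,0,-15,0,3,-1],
    [0,0,0,-15,-8,2,-1],
    [0,0,0,0,-20,0,-1],
    [0,0,0,0,-28,0,-1],
    [0,0,0.2,0,-35,0,-1],
    [0,0,0.3,0,-35,0,-1],
    [0,0,0.3,4,-35,0,-1],
    [0,0,0.3,6,-35,0,-1],
    [0,0,0.3,6,-35,0,-1],
    [0,0,0.27,5,-30,0,-1],
  ],
)

```text
time_s: 16.62
tool_pos: [0.5784, -0.1418, 0.2578]
tcp_rot: [2.547, -1.839, -0.001]
force: [0.6, 0.5, -1.5]
grip_width: 0.0112
```

>>> move_arm(
  motion=[
    [0,0,0,0,-20,0,-1],
    [0,0,0,0,-14,-5,-1],
    [0,0,0,0,0,-12,-1],
    [0,0,0,0,0,-15,-1],
    [0,0,0,0,0,-15,-1],
    [0,0,0,0,0,-12,-1],
    [0,0,0,0,0,-8,-1],
    [0,0,0,0,0,0,-1],
  ],
)

```text
time_s: 17.62
tool_pos: [0.5791, -0.1745, 0.1905]
tcp_rot: [2.546, -1.84, -0.002]
force: [-0.6, -0.3, -1.1]
grip_width: 0.0111
```

```bash
cat > filt.py <<'E'
from h import *
import sys
np.set_printoptions(precision=4,suppress=True)
s=read_state();print(s['time_s'],s['tool_pos'],s['tcp_rot'],s['force'])
rv=s['tcp_rot'];M=R.from_rotvec(rv).as_matrix();print('tool x heading',np.degrees(np.arctan2(M[1,0],M[0,0]))%180,'tool z',M[:,2])
for n in('side','top'):
    f=snap(n,n+sys.argv[1]);P=cloud(f);hsv=cv2.cvtColor(f['pixels'],cv2.COLOR_RGB2HSV);H,S,V=hsv[...,0],hsv[...,1],hsv[...,2]
    x,y,z=P[...,0],P[...,1],P[...,2]
    m=((H<16)|(H>175))&(S>110)&(abs(x-.58)<.1)&(abs(y+.175)<.07)&(z<.26)&(z>.08)
    if n=='side': m&=z<.172
    q=P[m];print(n,len(q))
    if len(q)<20: continue
    r=cv2.minAreaRect(q[:,:2].astype(np.float32)*1000); print('rect',r,'x',q[:,0].min(),q[:,0].max(),'z',q[:,2].min(),q[:,2].max())
    if n=='side':
        A=np.c_[q[:,0]-.58,q[:,2]-.14,np.ones(len(q))]
        for i in range(3):
            c=np.linalg.lstsq(A,q[:,1],rcond=None)[0]; e=abs(q[:,1]-A@c)<.005; q,A=q[e],A[e]
        print('heading',np.degrees(np.arctan(c[0])),'dy/dz',c[1],'y at mid (front face)',c[2],len(q),'x mid',(q[:,0].min()+q[:,0].max())/2)
        u=(q-[.58,-.175,.14])@[.949,.314,0]; k=(q[:,2]>.115)&(q[:,2]<.165); print('u 1..99%',np.percentile(u,[.5,99.5]),'z',np.percentile(q[:,2],[.5,99.5]))
        # bottom edge tilt
        for lo,hi in((-.06,-.03),(-.03,0),(0,.03),(.03,.06)):
            k=(u>lo)&(u<hi); print(lo, np.percentile(q[k][:,2],[1,99]))
E
python3 filt.py 6; python3 - <<'E'
import cv2
from h import load
cv2.imwrite('pics/c6.png',cv2.resize(load('side6')['pixels'][60:260,170:370,::-1],(600,600),interpolation=cv2.INTER_CUBIC))
E
```

```text
17.625 [ 0.5791 -0.1745  0.1905] [ 2.5463 -1.8395 -0.0017] [-0.6426 -0.3351 -1.1101]
tool x heading 108.31029466490678 tool z [-0.0011  0.0004 -1.    ]
side 387
rect ((575.46875, -173.09437561035156), (130.3013458251953, 17.231782913208008), 18.9699649810791) x 0.5125602651106661 0.6386391257563451 z 0.10455053470889109 0.17196409783889266
heading 18.38294402079294 dy/dz -0.006587592640691253 y at mid (front face) -0.17162025893254726 342 x mid 0.5755996954335056
u 1..99% [-0.0671  0.0612] z [0.1051 0.1719]
-0.06 [0.1063 0.1718]
-0.03 [0.1053 0.1719]
0 [0.1072 0.1719]
0.03 [0.1053 0.1714]
top 265
rect ((579.1625366210938, -171.27532958984375), (132.55355834960938, 22.02410316467285), 18.547704696655273) x 0.5166811390345546 0.6432785906652778 z 0.10627141885816349 0.2509563850768728
```

View pics/c6.png

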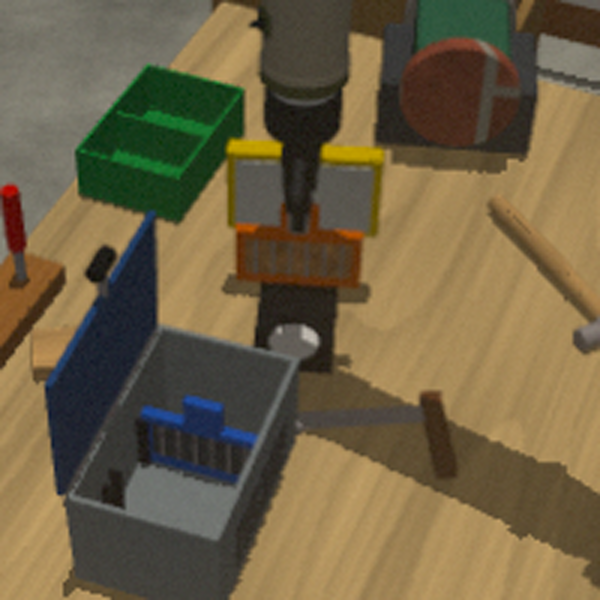

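The filter is upright in front of the panel at (298,258), above the white spot. Heading is 18.4° against the lamp's 18.3°, and the bottom edge is at 0.105 m, so the middle is at 0.140 m. The blue filter and flap are undisturbed. Moving it 2 mm away from the panel, then a final check.

>>> move_arm(
  motion=[
    [0,0,0,-0.5,2,0,-1],
    [0,0,0,0,0,0,-1],
    [0,0,0,0,0,0,-1],
    [0,0,0,0,0,0,-1],
  ],
)

```text
time_s: 18.23
tool_pos: [0.5789, -0.1727, 0.1913]
tcp_rot: [-2.546, 1.84, -0.0]
force: [0.5, 0.6, -1.3]
grip_width: 0.0111
```

```bash
python3 filt.py 7; python3 flap.py 8; python3 - <<'E'
from h import *
s=read_state();print(s['time_s'],s['grip_width'],abs(s['joint_vel']).max()); print(sign_off())
E
```

```text
18.225 [ 0.5789 -0.1727  0.1913] [-2.5464  1.8399 -0.0002] [ 0.5475  0.5865 -1.3404]
tool x heading 108.29963185630187 tool z [ 0.0001  0.     -1.    ]
side 383
rect ((575.670166015625, -171.5129852294922), (128.25836181640625, 15.774765014648438), 19.717178344726562) x 0.5145077929725475 0.6371002996444483 z 0.10482159859957219 0.1719654513009392
heading 18.24822276114418 dy/dz -0.0007093168195302091 y at mid (front face) -0.1699373753477086 344 x mid 0.5758040463084979
u 1..99% [-0.0667  0.0611] z [0.1055 0.1719]
-0.06 [0.1058 0.1713]
-0.03 [0.1063 0.1709]
0 [0.1063 0.1719]
0.03 [0.1076 0.1712]
top 268
rect ((578.8067626953125, -170.63995361328125), (132.25648498535156, 20.470815658569336), 18.800825119018555) x 0.5154439370106104 0.6427927539620206 z 0.10498908435044374 0.25046599304039197
top 146 z 0.25880215056617195 0.27878603063959784 du/dz 0.0823245619665852 deg past upright 4.706237184989643 u 0.6638615755151335
side 322 z 0.13763797775348108 0.2817758481498991 du/dz -0.005046858188390639 deg past upright -0.2891612189588021 u 0.6688095793668196
[ 0.5789 -0.1727  0.1912] [ 0.1718 -0.4091 -1.3401]
18.425 0.01120576080557963 0.0015155155619329668
the job is handed in; nothing more can be done
None
```

I raised the flap by its T-handle until it stood upright and let go; it stayed up. I then drew the orange filter straight up out of its slot and carried it to the lamp. The job was handed in at about 18.4 s with the filter still held there.

Last checks:
- **Filter pose:** its heading was 18.2°, against about 18.3° for the lamp. It stood upright, with the middle of its mesh about 0.14 m up, right over the spot and about 98–100 mm from the panel by my estimate. The force readings showed only its weight.
- **Filter position:** the side camera put the filter about 1–3 mm off the arm's own reading, so I split the difference with a 2 mm shift.
- **Flap:** the side camera's fit put it within 0.3° of upright. The top camera's last fit said 4.7° past upright. That came from only a 20 mm strip along the flap's top, so I trusted the side camera.
- **Other things:** the last picture I viewed, just before the final 2 mm shift, showed the blue filter in its slot. No contact with the other things was seen or felt, but I did not re-measure where each one lies.

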